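Seat a backflush insert in a portafilter with the lever press

ROBOT

A 6-joint arm with a two-finger parallel gripper is mounted at the origin on the work surface. World frame = base frame: x ahead of the robot, y to its left, z up, the work surface at z = 0. Lengths are in mm, angles in rad, forces in N, time in s.
With the tool pointing down it reaches from about 300 to 825 mm from the base axis. Payload 5.4 kg.
Tool frame: the origin (TCP) lies on the centre line of the jaws, within the pads' length; the fingertips stand 25 mm ahead of it and the grasp point (between the pads) lies 6 mm ahead of it; z points along the fingers, y is the line along which they close (so a half turn about z gives the same grasp; the last joint's range is limited). The gripper opens to 92 mm and grips with 3 to 60 N. Pads are 20 mm wide; open, the fingers measure 128 mm over their backs; the gripper's body (75 mm by 189 mm) begins 69 mm behind the grasp point.
Start: joints at [-1.47, 0.158, 1.597, -0, 1.386, -0.21], TCP at [175.823, -547.442, 239.601] pointing down, gripper open.
Joint ranges: [-2.91, 2.91], [-0.94, 2.29], [0.18, 2.7], [-1.29, 4.43], [0.17, 2.64], [-3, 3]. Speed limits (rad/s): [2.57, 2.57, 3.14, 3.14, 3.14, 3.14].

INTERFACE

Orientations are given as a rotation vector (axis times angle).
In Python, from bench import r, optics, job_done gives the robot as it stands.
- The arm moves only by the tool servo_tool, never from a script. Its argument "plan" is a list of rows, each an object of numbers: "jaw": the finger opening in mm, from 0 to 91.9; "dx", "dy", "dz": the shift along the tool's x, y, z in units of 60 mm (1.0 is 60 mm); "roll": the turn about the tool's z in units of 10 degrees (1.0 is 10 degrees). A call has 1 to 5 rows; each row is the pose to reach, as a shift and turn from the pose commanded when the call began, along the tool's axes at that moment; what a row does not reach only later rows make up. A row lasts 1/8 s, in which the tool goes at most 62.5 mm and 10.7 degrees, less where a joint would pass 70% of its speed; a pose out of reach is approached as far as the arm can. A call with a gripper value outside its range is refused whole. The fingers move at their own pace and stop on an object; "newtons" is the grip in N (left out, the last holds). Time passes only in rows, so rows that repeat a pose let the fingers close. It gives the time, the measured TCP pose, the force, the opening and the grip force at its end, in the units of the state.
- r.sense(): the state, without advancing time (a new reading comes with each control period).
- optics.read_camera(name): name is "scene" or "top" or "wrist"; returns the picture (480x640x3 uint8, red, green, blue); there is no depth.
- optics.get_calibration(name): a dict with "fx", "fy", "cx", "cy" (pixels), "dist" ([k1, k2, p1, p2, k3] as OpenCV has them; the pictures are not rectified), "R" (3x3) and "t" (3): a world point X has camera coordinates R X + t. Camera axes: x right, y down, z forward; pixel columns grow to the right and rows downward; lengths in mm; the calibration is good to about 2 mm. A picture is of the moment at which its call begins: read the wrist's pose just before it. get_calibration takes no time and is no camera call; for the wrist camera it gives the pose at the moment of the call.
- job_done(): hands the job in; it is judged then, once.
The state is a dict: "t": time; "joint_pos": joint angles; "dq": joint speeds; "effort": joint torques, N m; "eef_pos": TCP position; "ee_rot": TCP orientation; "force": force on the tool from outside, world axes, zero at the start; "ft_torque": the same for the moment, N m; "finger_gap": opening from 0.0 (shut) to 1.0 (fully open); "finger_force": force on a finger pad.
Only numpy, scipy, OpenCV 4.12 (cv2) and the standard library are available. Lean on these libraries where they do the work, as an engineer would, in place of code of your own. Each camera call takes 0.05 s, during which the arm holds its last target. There are 200 camera calls.

TASK

Seat the rubber insert of the portafilter with the small lever press: pick the portafilter up by its handle, stand it on the press's base plate and slide it between the guide rails under the press head until it is fully home against the stop (handle trailing), and let go of it. Then flip the safety catch on top of the head right over, and only then pull the lever all the way down to its end stop, so that the press foot bears on the insert. Finish while still gripping the lever and holding it down there; leave the milk pitcher, the cup and the tamper where they are.

Things in the scene. Friction and masses are not known exactly. Their poses are not given: they have to be found in the camera images.
- press_seat (a point): Seat for the portafilter on the fixed lever press: point on top of its steel base plate (12 mm above the counter), below the press foot. Axes: x = direction in which the portafilter slides in, from the plate's open end (-x) to the stop (+x); y left of x; z up. Plate: 160 mm to -x, 110 mm to +x, 130 mm wide. The flat stop is 36 mm from here in +x: a cup touching it is centred.
- press_mouth (a point): On the base plate 115 mm before press_seat (-x), same axes: clear spot to stand the cup down before sliding it in. From 50 mm before press_seat up to the stop two rails 18 mm high leave a lane 80 mm wide; their flared lead-in (about 98 mm wide) begins 72 mm before press_seat.
- press_head (a point): Centre of the top of the grey head at its front edge; same axes as press_seat, 47 mm before it in x and 153 mm above it. The head is 80 mm wide, runs from here in +x and overhangs the lane: its underside is 88 mm above the base plate, the raised press foot hangs 78 mm above the plate.
- pf_handle (a point): Where to grip the portafilter (loose, about 0.4 kg): mid-height of its straight black handle, 26 mm wide, 24 mm high, 118 mm long. x points along the handle to the steel cup, z up. When it stands, this point is 36 mm above its support, 110 mm from the cup's axis; the handle juts out freely and reaches 68 mm farther out. It balances about 20 mm from the cup's axis.
- pf_face (a point): Centre of the top of the black rubber insert in the portafilter's cup, on the cup's axis, 50 mm above its flat underside; same axes as pf_handle. The cup is 72 mm in diameter; two flat ears at its rim reach 42 mm from the axis, higher than the rails, and touch nothing.
- catch_tab (a point): Thumb tab of the safety catch on the head: plate 26 mm wide (along x), 6 mm thick, reaching 47 mm from the hinge line; this point is 30 mm from it. Upright at joint 0 (axes then as press_seat). Push it over to press_seat's +y, to lie on the head. 58 mm farther along +x the same shaft carries a bar that sticks out to -y, blocking the lever, and swings up as the tab goes down.
- catch_hinge (a point): Point on the catch's hinge line below the tab (fixed; its axes turn with the catch). The hinge line is along press_seat's x, 8 mm above the head's top, 28 mm from the head's centre plane on the -y (lever) side.
- catch (a joint): Angle of the safety catch, rad: 0 = tab upright, lever blocked; 1.45 = tab flipped right over, its stop. The lever is free above about 1.1. Light friction (about 2 N at the tab); it stays where it is left.
- lever_grip (a point): Middle of the free part of the lever's grip: black round bar, 24 mm in diameter, horizontal along press_seat's y, sticking out from the lever arm to -y, away from the press. From here 44 mm to the arm, 45 mm to the bar's free end, 150 mm (square) to the lever's hinge line. Axes as press_seat at lever joint 0; they turn with the lever.
- lever_hinge (a point): Point on the lever's hinge line (fixed), on the -y side of the head, 123 mm above the base plate, in the plane of the lever arm, 50 mm in y from lever_grip. The hinge line is horizontal, along press_seat's y.
- lever (a joint): Lever angle, rad: 0 = rest, arm leaning 0.25 rad from upright to press_seat's +x; grows as the grip is pulled over to -x and down; 1.1 = end stop, arm leaning 0.85 rad to -x. A spring returns it when let go; pulling takes about 1.5 N at first, 6 N at the end. It drives the sprung press foot down 36 mm per rad; the foot meets the insert at about 0.75 rad.
- foot: Press foot, a steel disc 52 mm in diameter under the head; origin at the centre of its lower face.
- portafilter: The whole portafilter; origin at the centre of the cup's flat underside, x from the handle to the cup, z up.
- pitcher: Steel milk pitcher with a handle, 84 mm in diameter, 110 mm high, a bystander; origin at the centre of its underside.
- cup: White cup, 76 mm in diameter, 60 mm high, a bystander; origin at the centre of its underside.
- tamper: Hand tamper, 56 mm in diameter, 86 mm high, a bystander; origin at the centre of its underside.
Not all that is in view belongs to the job. What is shaped like the portafilter but red is not meant.

How it is judged (in metres and radians):
On the way, in this order (a step that is already met when the one before it is completed fails the run):
1. the portafilter stands home on the seat under the press head, let go (horizontal distance between pf_face and press_seat below 0.008 m and z of portafilter in the frame of press_seat below 0.004 m and angle between portafilter's own z axis and vertical below 0.06 rad and angle between the x axis of portafilter and the x axis of press_seat, either way round below 0.5 rad and x of pf_handle in the frame of press_seat below -0.05 m and contact force between the fingers and portafilter below 0.3 N and value of joint catch below 0.6 rad), for 0.2 s.
2. the safety catch is flipped over, the lever still at rest (value of joint catch above 1.1 rad and value of joint lever below 0.15 rad), for 0.1 s.
3. the lever is pulled down to its stop and the foot bears on the insert (value of joint lever above 1.02 rad and contact force between foot and portafilter above 6 N), for 0.2 s.
At the end, for the whole second after the job is handed in: Fingers hold the lever still at its stop (over 1.02 rad), foot pressing on the insert by over 6 N; portafilter flat on the seat, within 8 mm of its centre, handle towards the open end, not touched by the fingers; catch flipped (over 1.1 rad) (all of step 3 and horizontal distance between pf_face and press_seat below 0.008 m and z of portafilter in the frame of press_seat below 0.004 m and angle between portafilter's own z axis and vertical below 0.06 rad and angle between the x axis of portafilter and the x axis of press_seat, either way round below 0.5 rad and x of pf_handle in the frame of press_seat below -0.05 m and contact force between the fingers and portafilter below 0.3 N and value of joint catch above 1.1 rad and contact force between the fingers and lever above 1 N and velocity of joint lever between -0.1 and 0.1 rad/s); the arm keeps its last pose, push and grip.
It fails at once if the pitcher is moved by more than 30 mm or tipped (distance of pitcher from where it was at the start of the episode above 0.03 m or angle between pitcher's own z axis and vertical above 0.4 rad).
It fails at once if the cup is moved by more than 30 mm or tipped (distance of cup from where it was at the start of the episode above 0.03 m or angle between cup's own z axis and vertical above 0.4 rad).
It fails at once if the tamper is moved by more than 30 mm or tipped (distance of tamper from where it was at the start of the episode above 0.03 m or angle between tamper's own z axis and vertical above 0.4 rad).
It also fails if it takes over 61 s, if anything falls off the work surface, if the arm or the gripper's body presses on something with over 40 N, if the wrist force passes 120 N, or if a joint passes its speed limit or range.

## Working session

There is one attempt and no reset: what is moved stays moved. The work goes in short steps, Python scripts to look and compute and a tool call to move; the robot and the scene stay as the last step left them, time stands still between calls to the robot, and variables do not carry over. Pictures are saved under pics/ and viewed, at most 13 in all, crops included, and the job is handed in when it is done.

Besides the shell and the picture viewer there is one more tool, called after ">>>" as name(argument=value, ...), one argument or row to a line, values as JSON. servo_tool: Moves the arm, as the interface text tells. Its arguments: {"type":"object","properties":{"plan":{"type":"array"},"newtons":{"type":"number"}},"required":["plan"]}

```bash
mkdir -p pics; ls; python3 - <<'E'
from bench import r, optics
import cv2, json
for n in ("scene","top"):
    im=optics.read_camera(n); cv2.imwrite(f"pics/{n}0.png",im[:,:,::-1])
    c=optics.get_calibration(n); print(n,c)
s=r.sense(); print(s)
E
```

```text
pics
scene {'fx': 443.0445562983839, 'fy': 443.0445562983839, 'cx': 323.2357870359208, 'cy': 234.96814058094768, 'dist': array([-0.0001286,  0.       ,  0.       ,  0.       ,  0.       ]), 'R': array([[-0.36497441,  0.93083111, -0.01863123],
       [ 0.57648175,  0.21023129, -0.78960218],
       [-0.7310694 , -0.29892516, -0.61333619]]), 't': array([ 255.55221452, -126.29662983, 1765.09073078])}
top {'fx': 501.7799822610037, 'fy': 501.7799822610037, 'cx': 323.5907275433274, 'cy': 240.2562824925559, 'dist': array([-0.11710305,  0.        ,  0.        ,  0.        ,  0.        ]), 'R': array([[-2.03804052e-02, -9.99791938e-01,  8.48452519e-04],
       [-9.94935177e-01,  2.01978386e-02, -9.84684782e-02],
       [ 9.84308538e-02, -2.85098274e-03, -9.95139809e-01]]), 't': array([ -63.50717325,  504.9961449 , 1559.91050539])}
{'t': 0.1, 'joint_pos': array([-1.47012939e+00,  1.58989845e-01,  1.59807227e+00, -5.94826336e-07,
        1.38622060e+00, -2.10095979e-01]), 'dq': array([-0.00113832, -0.00201125, -0.00418074,  0.00068744,  0.00084244,
       -0.00020688]), 'effort': array([-1.90417686e-04, -3.86504889e+01, -3.22960389e+01,  7.04146083e-02,
        3.39085422e-02, -4.71572980e-05]), 'eef_pos': array([ 175.75515309, -546.93715221,  238.73225357]), 'ee_rot': array([-3.10207728e+00, -4.85922376e-01, -1.44185632e-04]), 'force': array([ 0.36820618, -0.3075634 ,  0.20524512]), 'ft_torque': array([ 0.00464793, -0.00357007,  0.00931448]), 'finger_force': 0.0, 'finger_gap': 1.0001523193930593}
```

View pics/scene0.png

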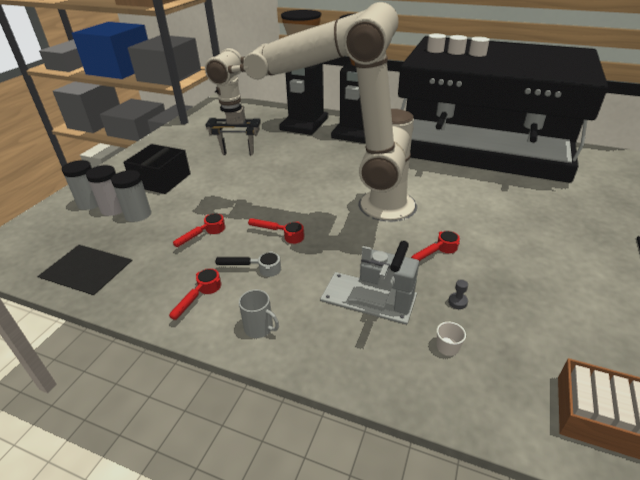

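View pics/top0.png

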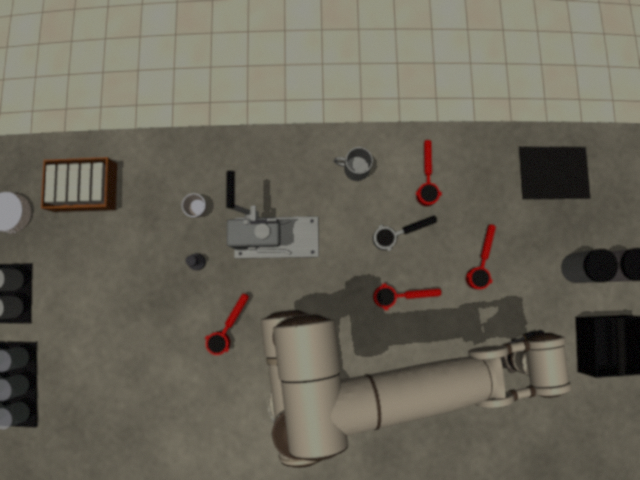

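Top view candidates: red portafilters at (428,193), (478,277), (385,297) and (218,343). The only one with a black handle and steel cup is at (385,237), its handle running to (436,219). I choose that one. The press has its plate at (234–318, 217–257) with the open end to image right (world −y) and the lever on the +x side. One close crop will check both.

```bash
cat > h.py <<'E'
import numpy as np, cv2
from bench import r, optics
from scipy.spatial.transform import Rotation as Ro
def rays(c,px):
    K=np.array([[c['fx'],0,c['cx']],[0,c['fy'],c['cy']],[0,0,1]])
    u=cv2.undistortPoints(np.array(px,float).reshape(-1,1,2),K,c['dist'])[:,0]
    d=np.c_[u,np.ones(len(u))]@c['R']
    return -c['R'].T@c['t'], d
def plane(c,px,z):
    o,d=rays(c,px); return o+d*((z-o[2])/d[:,2])[:,None]
def proj(c,X):
    K=np.array([[c['fx'],0,c['cx']],[0,c['fy'],c['cy']],[0,0,1]])
    return cv2.projectPoints(np.array(X,float).reshape(-1,1,3),cv2.Rodrigues(c['R'])[0],c['t'],K,c['dist'])[0][:,0]
def wrist():
    c=optics.get_calibration('wrist'); return c,optics.read_camera('wrist')
E
python3 - <<'E'
from h import *
im=cv2.imread('pics/top0.png'); c=optics.get_calibration('top')
cv2.imwrite('pics/crop.png',cv2.resize(im[155:275,220:450],None,fx=3.4,fy=3.4,interpolation=cv2.INTER_CUBIC))
hsv=cv2.cvtColor(im,cv2.COLOR_BGR2HSV)
# portafilter: black mask near
dark=(im.max(2)<45).astype(np.uint8); dark[:, :365]=0; dark[:,445:]=0; dark[:210]=0; dark[255:]=0
n,l,st,ce=cv2.connectedComponentsWithStats(dark)
for i in range(1,n):
    if st[i,4]>40:
        ys,xs=np.where(l==i); print(st[i],ce[i],cv2.minAreaRect(np.c_[xs,ys].astype(np.float32)))
        for z in (36,50): print(z,plane(c,[ce[i]],z))
print('plate corners z12',plane(c,[(318.5,216.5),(318.5,257),(234,257)],12).round(1))
cw=optics.get_calibration('wrist'); s=r.sense(); R=Ro.from_rotvec(s['ee_rot']).as_matrix()
print('wristcam in tool: pos',R.T@(-cw['R'].T@cw['t']-s['eef_pos']),'axes',(cw['R']@R).round(3), cw['fx'])
print('tool axes\n',R.round(3))
E
```

```text
[403 216  34  17 236] [419.69491525 224.1059322 ] ((419.6712341308594, 224.12330627441406), (7.0224690437316895, 34.1760139465332), 69.44395446777344)
36 [[ 547.63157938 -378.50370788   36.        ]]
50 [[ 545.84343397 -375.7391491    50.        ]]
[377 230  17  16 200] [384.735 237.12 ] ((384.75006103515625, 237.25003051757812), (15.55634880065918, 14.849242210388184), 45.0)
36 [[ 508.51219171 -266.14075926   36.        ]]
50 [[ 507.07374825 -264.38065237   50.        ]]
plate corners z12 [[581.6 -59.1  12. ]
 [451.8 -56.6  12. ]
 [457.1 212.7  12. ]]
wristcam in tool: pos [  78.96514105    0.51730944 -144.43454629] axes [[ 0.001  1.    -0.001]
 [-0.96   0.001 -0.281]
 [-0.281  0.001  0.96 ]] 384.74109621249147
tool axes
 [[ 0.952  0.306 -0.   ]
 [ 0.306 -0.952  0.002]
 [ 0.    -0.002 -1.   ]]
```

View pics/crop.png

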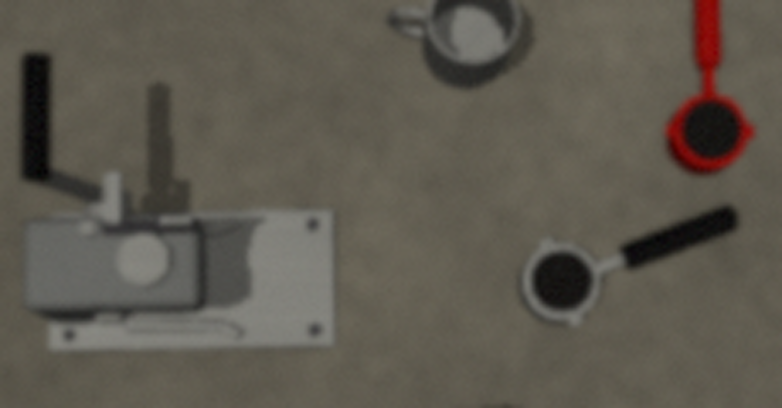

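The crop confirms the choice: a steel cup at crop (562,281) with a black handle to (735,215). The press has its head front at crop x≈203, the tab on edge near (175,220), the bar near (112,195) and the lever grip at (36,115). I move above the handle now.

>>> servo_tool(
  plan=[
    {"dx": 1,"dy": -0.14,"roll": -1,"jaw": 70},
    {"dx": 2,"dy": -0.28,"roll": -2,"jaw": 70},
    {"dx": 3,"dy": -0.42,"roll": -3,"jaw": 70},
    {"dx": 4,"dy": -0.56,"roll": -4,"jaw": 70},
    {"dx": 5,"dy": -0.7,"roll": -5,"jaw": 70},
  ],
)

```text
invalid input
```

>>> servo_tool(
  plan=[
    {"dx": 1,"dy": -0.14,"dz": 0,"roll": -1,"jaw": 70},
    {"dx": 2,"dy": -0.28,"dz": 0,"roll": -2,"jaw": 70},
    {"dx": 3,"dy": -0.42,"dz": 0,"roll": -3,"jaw": 70},
    {"dx": 4,"dy": -0.56,"dz": 0,"roll": -4,"jaw": 70},
    {"dx": 5,"dy": -0.7,"dz": 0,"roll": -5,"jaw": 70},
  ],
  newtons=20,
)

```text
t: 0.72
eef_pos: [450.1, -414.4, 239.2]
ee_rot: [-2.602, -1.759, 0.0]
force: [0.5, -0.5, 0.1]
finger_gap: 0.762
finger_force: 0.0
```

>>> servo_tool(
  plan=[
    {"dx": 0.4,"dy": 0.4,"dz": 0.3,"roll": -1,"jaw": 60},
    {"dx": 0.8,"dy": 0.8,"dz": 0.6,"roll": -2,"jaw": 60},
    {"dx": 1.3,"dy": 1.16,"dz": 0.9,"roll": -3,"jaw": 60},
    {"dx": 1.3,"dy": 1.16,"dz": 0.9,"roll": -4.1,"jaw": 60},
    {"dx": 1.3,"dy": 1.16,"dz": 0.9,"roll": -4.1,"jaw": 60},
  ],
)

```text
t: 1.35
eef_pos: [542.5, -369.2, 184.7]
ee_rot: [-1.829, -2.552, -0.0]
force: [-0.0, -0.1, -0.4]
finger_gap: 0.65
finger_force: 0.0
```

```bash
python3 - <<'E'
from h import *
c,im=wrist(); im=im[:,:,::-1].copy(); cv2.imwrite('pics/w1.png',im)
s=r.sense(); print(s['eef_pos'],s['joint_pos'],s['finger_gap'])
R=Ro.from_rotvec(s['ee_rot']).as_matrix(); print(R.round(3))
dark=(im.max(2)<50).astype(np.uint8)
n,l,st,ce=cv2.connectedComponentsWithStats(dark)
for i in range(1,n):
    if st[i,4]>400:
        ys,xs=np.where(l==i); b=cv2.minAreaRect(np.c_[xs,ys].astype(np.float32))
        print(st[i],ce[i].round(1),b, plane(c,[ce[i]],50).round(1))
E
```

```text
[ 542.36682776 -369.69569101  185.25901039] [-7.81953874e-01  4.07035444e-01  1.40398282e+00 -8.69635175e-05
  1.33115882e+00 -1.10711509e+00] 0.6486097174030119
[[-0.319  0.948 -0.   ]
 [ 0.948  0.319  0.   ]
 [ 0.    -0.    -1.   ]]
[  46    0   59   31 1195] [75.5 11.7] ((75.0, 15.0), (30.0, 58.0), 90.0) [[ 336.9 -275.7   50. ]]
[ 310  212   31  100 1242] [323.5 279.9] ((325.42529296875, 261.2993469238281), (99.34791564941406, 28.800899505615234), 88.5497817993164) [[ 554.4 -402.8   50. ]]
[ 218  281   42  106 1870] [241.5 335.6] ((239.9602813720703, 331.860107421875), (28.84621810913086, 107.8829116821289), 17.850317001342773) [[ 506.7 -471.1   50. ]]
[ 385  283   42  104 1837] [403.4 336.5] ((405.0826110839844, 332.8381042480469), (104.73735046386719, 28.588102340698242), 72.0308609008789) [[ 632.6 -429.    50. ]]
[    0   347   195   133 12847] [100.1 408. ] ((96.99998474121094, 412.99993896484375), (193.99996948242188, 131.99996948242188), -0.0) [[ 405.9 -584.    50. ]]
[ 453  352  182  118 5446] [531.6 403.7] ((543.1422729492188, 410.28509521484375), (115.10588073730469, 182.33428955078125), 88.98602294921875) [[ 767.  -455.6   50. ]]
```

View pics/w1.png

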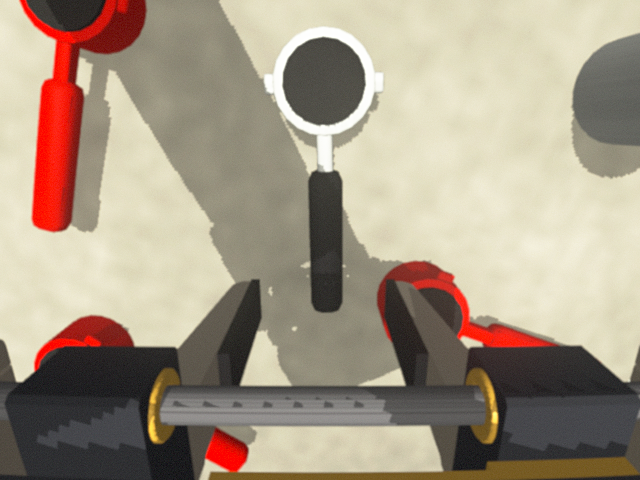

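The wrist picture shows the portafilter: rubber face centre (323,81), handle from (325,171) to (327,311), with the fingertips at (253,282) and (392,282) on either side. The handle is nearly aligned with the tool.

```bash
python3 - <<'E'
from h import *
c=optics.get_calibration('wrist'); s=r.sense(); R=Ro.from_rotvec(s['ee_rot']).as_matrix()
P=np.vstack([plane(c,[(323.5,81)],50),plane(c,[(325,172),(326.5,309)],46)])
print(P.round(1)); f,a,b=P
d=f-b; d[2]=0; d/=np.linalg.norm(d); print('yaw',np.degrees(np.arctan2(d[1],d[0])),np.linalg.norm(f-b)); g=f-115*d; g[2]=42; print('tcp target',g)
print('tool shift mm',R.T@(g-s['eef_pos']), 'yaw tool x',np.degrees(np.arctan2(R[1,0],R[0,0])))
E
```

```text
[[ 507.7 -266.    50. ]
 [ 528.7 -324.5   46. ]
 [ 565.4 -428.5   46. ]]
yaw 109.55087470445143 172.44700528660974
tcp target [ 546.21241129 -374.40008552   42.        ]
tool shift mm [ -5.75591305   2.18934917 143.2555064 ] yaw tool x 108.63154461079938
```

>>> servo_tool(
  plan=[
    {"dx": -0.1,"dy": 0.04,"dz": 0.9,"roll": -0.1,"jaw": 60},
    {"dx": -0.1,"dy": 0.04,"dz": 1.7,"roll": -0.1,"jaw": 60},
    {"dx": -0.1,"dy": 0.04,"dz": 2.38,"roll": -0.1,"jaw": 60},
    {"dx": -0.1,"dy": 0.04,"dz": 2.38,"roll": -0.1,"jaw": 60},
    {"dx": -0.1,"dy": 0.04,"dz": 2.38,"roll": -0.1,"jaw": 15},
  ],
  newtons=45,
)

```text
t: 2.02
eef_pos: [547.5, -375.9, 45.0]
ee_rot: [1.807, 2.566, -0.001]
force: [-0.6, -0.6, -0.1]
finger_gap: 0.566
finger_force: 0.0
```

>>> servo_tool(
  plan=[
    {"dx": 0,"dy": 0,"dz": 0,"roll": 0,"jaw": 10},
    {"dx": 0,"dy": 0,"dz": 0,"roll": 0,"jaw": 10},
    {"dx": 0,"dy": 0,"dz": 0,"roll": 0,"jaw": 10},
    {"dx": 0,"dy": 0,"dz": 0,"roll": 0,"jaw": 10},
  ],
  newtons=45,
)

```text
t: 2.52
eef_pos: [547.3, -375.3, 43.9]
ee_rot: [1.805, 2.569, -0.0]
force: [0.5, -0.7, 3.5]
finger_gap: 0.277
finger_force: 45.0
```

Gripped at about 25.5 mm with 45 N. Lifting 35 mm.

>>> servo_tool(
  plan=[
    {"dx": 0,"dy": 0,"dz": -0.2,"roll": 0,"jaw": 10},
    {"dx": 0,"dy": 0,"dz": -0.4,"roll": 0,"jaw": 10},
    {"dx": 0,"dy": 0,"dz": -0.6,"roll": 0,"jaw": 10},
    {"dx": 0,"dy": 0,"dz": -0.6,"roll": 0,"jaw": 10},
  ],
  newtons=55,
)

```text
t: 3.02
eef_pos: [547.5, -375.4, 80.5]
ee_rot: [1.805, 2.568, -0.001]
force: [0.1, -0.4, -3.2]
finger_gap: 0.279
finger_force: 55.0
```

```bash
cat > pf.py <<'E'
from h import *
def look(z,name):
    s=r.sense(); c,im=wrist(); im=im[:,:,::-1].copy(); cv2.imwrite(f'pics/{name}.png',im)
    m=(im.max(2)<75).astype(np.uint8); m[:,:200]=0; m[:,440:]=0; m[200:]=0
    n,l,st,ce=cv2.connectedComponentsWithStats(m)
    for i in range(1,n):
        if st[i,4]>400: print('px',st[i],ce[i].round(1),'at z',z,plane(c,[ce[i]],z).round(1))
    R=Ro.from_rotvec(s['ee_rot']).as_matrix()
    print('tcp',s['eef_pos'].round(1),'yaw',np.degrees(np.arctan2(R[1,0],R[0,0])).round(2),'F',s['force'].round(1),s['ft_torque'].round(2),'gap',s['finger_gap'],'j6',s['joint_pos'][5])
E
python3 -c "
from pf import *
look(86,'w2')"
```

```text
px [ 238    0  171   63 6096] [323.1  21.6] at z 86 [[ 509.2 -269.9   86. ]]
px [295 189  55  11 404] [321.7 195.5] at z 86 [[ 528.3 -324.    86. ]]
tcp [ 547.5 -375.4   80.5] yaw 109.81 F [ 0.1 -0.4 -3.2] [-0.37 -0.15 -0.01] gap 0.2793676042699744 j6 -1.1284356225654097
```

>>> servo_tool(
  plan=[
    {"dx": 0.6,"dy": 0.1,"dz": 0,"roll": 0.4,"jaw": 10},
    {"dx": 1.5,"dy": 0.3,"dz": 0,"roll": 0.8,"jaw": 10},
    {"dx": 2.4,"dy": 0.5,"dz": 0,"roll": 1.3,"jaw": 10},
    {"dx": 3.3,"dy": 0.7,"dz": 0,"roll": 1.7,"jaw": 10},
    {"dx": 4.05,"dy": 0.89,"dz": 0,"roll": 2.08,"jaw": 10},
  ],
)

```text
t: 3.7
eef_pos: [513.4, -125.7, 78.2]
ee_rot: [-2.241, -2.199, 0.001]
force: [0.6, -0.0, -3.0]
finger_gap: 0.276
finger_force: 55.0
```

```bash
python3 - <<'E'
from pf import *
look(86,'w3')
im=optics.read_camera('top')[:,:,::-1]; cv2.imwrite('pics/top1.png',im)
cv2.imwrite('pics/c1.png',cv2.resize(im[160:300,200:400],None,fx=4,fy=4,interpolation=cv2.INTER_CUBIC))
E
```

```text
px [  237     0   172   100 13272] [323.6  41. ] at z 86 [[515.6 -19.9  86. ]]
px [296 189  55  11 403] [322.9 195.5] at z 86 [[514.5 -70.6  86. ]]
tcp [ 513.4 -125.7   78.2] yaw 88.9 F [ 0.6 -0.  -3. ] [-0.41 -0.1   0.07] gap 0.27586248667841484 j6 -0.44981991538833943
```

View pics/c1.png

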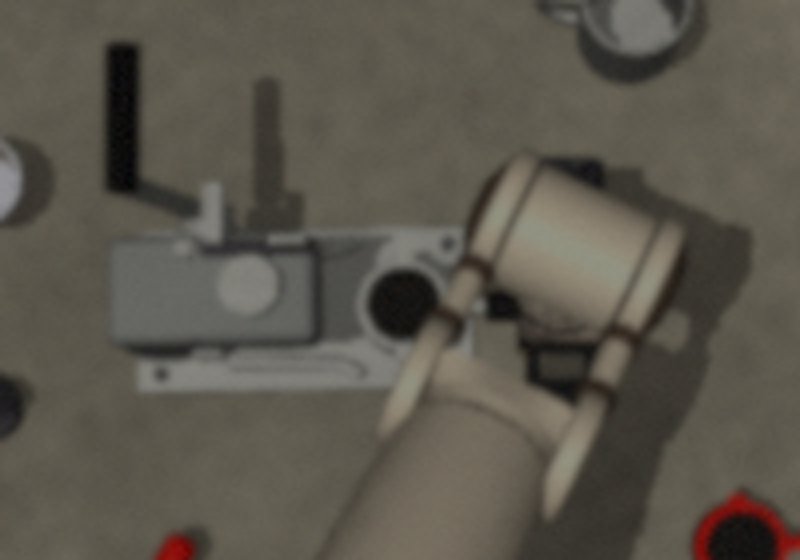

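The crop shows the cup face at crop (404,302), i.e. top pixel (301,235.5), over the plate, whose edges lie at crop rows ≈230 and 391. I work out the lateral offset to the plate's centre line from the two.

```bash
python3 - <<'E'
from pf import *
c=optics.get_calibration('top'); g=cv2.cvtColor(cv2.imread('pics/top0.png'),cv2.COLOR_BGR2GRAY).astype(float); g=cv2.GaussianBlur(g,(3,3),0)
def edge(v,lo,hi):
    d=np.abs(np.diff(v[lo:hi])); k=np.argmax(d); w=d[max(k-2,0):k+3]; return lo+max(k-2,0)+(w*np.arange(len(w))).sum()/w.sum()+.5
U=[];L=[];E=[]
for x in range(292,315): U.append((x,edge(g[:,x],211,222)))
for x in range(240,315): L.append((x,edge(g[:,x],251,263)))
for y in range(222,253): E.append((edge(g[y],312,325),y))
def fit(P):
    W=plane(c,P,12)[:,:2]; return np.array(cv2.fitLine(W.astype(np.float32),cv2.DIST_HUBER,0,.01,.01)).ravel()
u,l,e=map(fit,(U,L,E)); 
for q in (u,l,e): print(q.round(3))
d=l[:2]*np.sign(l[1]); n=np.array([d[1],-d[0]])
print('width',(u[2:]-l[2:])@n,'yaw',np.degrees(np.arctan2(d[1],d[0])))
mid=(l[2:]@n+u[2:]@n)/2; m=n*mid+d*(e[2:]@d); seat=m+160*d; print('seat',seat)
g2=cv2.imread('pics/top1.png'); m=(g2.max(2)<45).astype(np.uint8); m[:, :286]=0; m[:,314:]=0; m[:222]=0;m[252:]=0
nn,lab,st,ce=cv2.connectedComponentsWithStats(m)
for i in range(1,nn):
    if st[i,4]>60:
        f=plane(c,[ce[i]],83)[0]; q=f[:2]-seat; print('face',ce[i],f.round(1),'rel seat along',q@d,'toward world+x',q@n)
E
```

```text
[ 5.00000e-03 -1.00000e+00  5.81924e+02 -1.49780e+01]
[1.00000e-03 1.00000e+00 4.55358e+02 8.04870e+01]
[ 1.00000e+00 -1.30000e-02  5.33717e+02 -5.40550e+01]
width 126.65672 yaw 89.9453
seat [518.7109  105.95911]
face [300.26368159 235.34328358] [514.3  -2.9  83. ] rel seat along -108.83196367336335 toward world+x -4.272325629138908
```

>>> servo_tool(
  plan=[
    {"dx": 0,"dy": 0.08,"dz": 0,"roll": -0.06,"jaw": 10},
    {"dx": 0,"dy": 0.08,"dz": 0.15,"roll": -0.06,"jaw": 10},
    {"dx": 0,"dy": 0.08,"dz": 0.28,"roll": -0.06,"jaw": 10},
    {"dx": 0,"dy": 0.08,"dz": 0.36,"roll": -0.06,"jaw": 10},
    {"dx": 0,"dy": 0.08,"dz": 0.36,"roll": -0.06,"jaw": 10},
  ],
)

```text
t: 4.42
eef_pos: [519.2, -128.2, 56.7]
ee_rot: [-2.229, -2.213, 0.0]
force: [0.2, -1.1, -3.9]
finger_gap: 0.278
finger_force: 55.0
```

>>> servo_tool(
  plan=[
    {"dx": 0,"dy": 0,"dz": 0.02,"roll": 0,"jaw": 10},
    {"dx": 0,"dy": 0,"dz": 0.04,"roll": 0,"jaw": 10},
    {"dx": 0,"dy": 0,"dz": 0.04,"roll": 0,"jaw": 10},
  ],
)

```text
t: 4.8
eef_pos: [519.9, -128.4, 55.7]
ee_rot: [2.228, 2.213, 0.0]
force: [-1.8, -1.7, 4.3]
finger_gap: 0.276
finger_force: 55.0
```

```bash
python3 - <<'E'
from pf import *
look(62,'w4')
im=optics.read_camera('scene')[:,:,::-1]
cv2.imwrite('pics/s1.png',cv2.resize(im[210:340,280:440],None,fx=4.6,fy=4.6,interpolation=cv2.INTER_CUBIC))
E
```

```text
px [  236     0   173   100 13513] [322.3  41.5] at z 62 [[520.3 -22.4  62. ]]
tcp [ 519.9 -128.4   55.7] yaw 89.62 F [-1.8 -1.7  4.3] [-0.12  0.34  0.19] gap 0.27600523472444705 j6 -0.4610927436133775
```

View pics/s1.png

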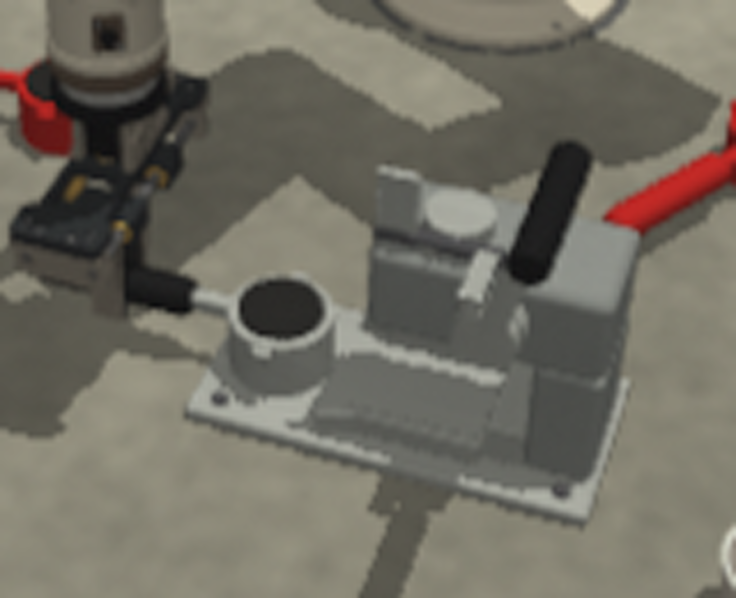

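The crop shows the cup standing flat on the plate at the mouth (face at crop (285,310)), lined up with the lane, and the tab upright at (398,205). I slide in now.

>>> servo_tool(
  plan=[
    {"dx": 0.25,"dy": 0,"dz": -0.02,"roll": 0,"jaw": 10},
    {"dx": 0.5,"dy": 0,"dz": -0.02,"roll": 0,"jaw": 10},
    {"dx": 0.75,"dy": 0,"dz": -0.02,"roll": 0,"jaw": 10},
    {"dx": 1.0,"dy": 0,"dz": -0.02,"roll": 0,"jaw": 10},
    {"dx": 1.2,"dy": 0,"dz": -0.02,"roll": 0,"jaw": 10},
  ],
  newtons=30,
)

```text
t: 5.52
eef_pos: [519.9, -54.9, 56.0]
ee_rot: [2.228, 2.214, 0.0]
force: [1.0, -2.0, 0.1]
finger_gap: 0.282
finger_force: 30.0
```

>>> servo_tool(
  plan=[
    {"dx": 0.2,"dy": 0,"dz": 0,"roll": 0,"jaw": 10},
    {"dx": 0.4,"dy": 0,"dz": 0,"roll": 0,"jaw": 10},
    {"dx": 0.55,"dy": 0,"dz": 0,"roll": 0,"jaw": 10},
    {"dx": 0.65,"dy": 0,"dz": 0,"roll": 0,"jaw": 10},
    {"dx": 0.7,"dy": 0,"dz": 0,"roll": 0,"jaw": 10},
  ],
)

```text
t: 6.15
eef_pos: [520.2, -13.8, 56.0]
ee_rot: [2.229, 2.214, -0.0]
force: [-0.1, -2.0, -0.1]
finger_gap: 0.28
finger_force: 30.0
```

>>> servo_tool(
  plan=[
    {"dx": 0.04,"dy": 0,"dz": 0,"roll": 0,"jaw": 10},
    {"dx": 0.08,"dy": 0,"dz": 0,"roll": 0,"jaw": 10},
    {"dx": 0.1,"dy": 0,"dz": 0,"roll": 0,"jaw": 10},
    {"dx": 0.1,"dy": 0,"dz": 0,"roll": 0,"jaw": 10},
  ],
)

```text
t: 6.65
eef_pos: [521.3, -13.0, 57.1]
ee_rot: [2.222, 2.211, -0.008]
force: [-1.7, -19.9, 2.4]
finger_gap: 0.281
finger_force: 30.0
```

>>> servo_tool(
  plan=[
    {"dx": -0.04,"dy": 0,"dz": 0,"roll": 0,"jaw": 10},
    {"dx": -0.05,"dy": 0,"dz": 0,"roll": 0,"jaw": 50},
    {"dx": -0.05,"dy": 0,"dz": 0,"roll": 0,"jaw": 60},
    {"dx": -0.05,"dy": 0,"dz": 0,"roll": 0,"jaw": 60},
    {"dx": -0.05,"dy": 0,"dz": 0,"roll": 0,"jaw": 60},
  ],
)

```text
t: 7.28
eef_pos: [520.1, -10.7, 55.9]
ee_rot: [-2.228, -2.214, -0.0]
force: [0.1, 0.5, -0.2]
finger_gap: 0.648
finger_force: 0.0
```

```bash
python3 - <<'E'
from pf import *
look(62,'w5')
im=optics.read_camera('scene')[:,:,::-1]
cv2.imwrite('pics/s2.png',cv2.resize(im[210:340,280:440],None,fx=4.6,fy=4.6,interpolation=cv2.INTER_CUBIC))
E
```

```text
tcp [520.1 -10.7  55.9] yaw 89.63 F [ 0.1  0.5 -0.2] [-0.05 -0.08 -0.01] gap 0.6481437752200536 j6 -0.24689935192880835
```

View pics/s2.png

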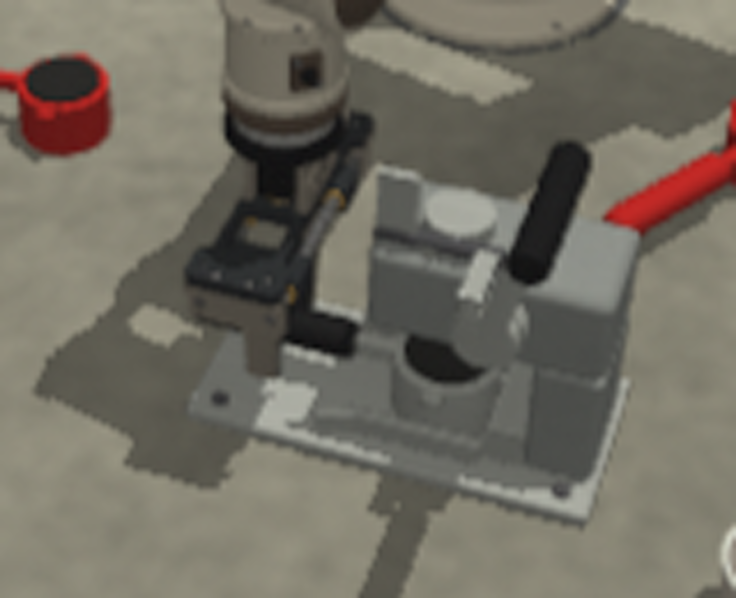

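The crop shows the cup level in the lane against the stop, handle trailing, with the fingers open and touching nothing. Next I locate the tab and the lever grip from the two fixed views.

```bash
python3 - <<'E'
from h import *
t=optics.get_calibration('top'); s=optics.get_calibration('scene')
def C(x,y): return (200+x/4-.375,160+y/4-.375)
def S(x,y): return (280+x/4.6-.4,210+y/4.6-.4)
print('tab top, top cam z220',plane(t,[C(268,238),C(302,238)],220).round(1))
print('tab top, scene z220',plane(s,[S(378,168),S(420,178)],220).round(1))
print('head front edge top cam z165',plane(t,[C(317,243),C(317,340)],165).round(1))
print('grip top cam z 280',plane(t,[C(122,45),C(122,190),C(122,117)],280).round(1))
print('grip scene z 280',plane(s,[S(575,158),S(528,265),S(551,210)],280).round(1))
E
```

```text
tab top, top cam z220 [[546.6  84.1 220. ]
 [546.1  60.4 220. ]]
tab top, scene z220 [[551.6  59.2 220. ]
 [552.   85.1 220. ]]
head front edge top cam z165 [[550.1  54.8 165. ]
 [479.7  55.6 165. ]]
grip top cam z 280 [[671.8 175.6 280. ]
 [572.6 175.3 280. ]
 [622.3 175.4 280. ]]
grip scene z 280 [[577.  177.9 280. ]
 [671.2 175.4 280. ]
 [624.5 176.1 280. ]]
```

>>> servo_tool(
  plan=[
    {"dx": 0,"dy": 0,"dz": -0.4,"roll": 0,"jaw": 60},
    {"dx": 0,"dy": 0,"dz": -1.2,"roll": 0,"jaw": 60},
    {"dx": 0,"dy": 0,"dz": -2.0,"roll": 0,"jaw": 30},
    {"dx": 0,"dy": 0,"dz": -2.8,"roll": 0,"jaw": 0},
    {"dx": 0,"dy": 0,"dz": -3.4,"roll": 0,"jaw": 0},
  ],
)

```text
t: 8.0
eef_pos: [520.6, -11.0, 262.5]
ee_rot: [2.227, 2.213, 0.002]
force: [-0.1, -0.7, -1.6]
finger_gap: 0.348
finger_force: 0.0
```

>>> servo_tool(
  plan=[
    {"dx": 0.5,"dy": 0.4,"dz": 0,"roll": 0,"jaw": 0},
    {"dx": 1.0,"dy": 0.9,"dz": 0,"roll": 0,"jaw": 0},
    {"dx": 1.38,"dy": 1.1,"dz": 0,"roll": 0,"jaw": 0},
    {"dx": 1.38,"dy": 1.1,"dz": 0.3,"roll": 0,"jaw": 0},
    {"dx": 1.38,"dy": 1.1,"dz": 0.53,"roll": 0,"jaw": 0},
  ],
)

```text
t: 8.62
eef_pos: [585.7, 70.8, 226.1]
ee_rot: [-2.228, -2.213, 0.003]
force: [0.3, -0.4, 0.3]
finger_gap: 0.003
finger_force: 0.0
```

```bash
python3 - <<'E'
from pf import *
look(220,'w6')
t=optics.get_calibration('top')
im=optics.read_camera('scene')[:,:,::-1]; cv2.imwrite('pics/s3.png',cv2.resize(im[170:330,280:470],None,fx=4,fy=3.75,interpolation=cv2.INTER_CUBIC))
E
```

```text
px [  247     0   193    66 12023] [345.7  31.2] at z 220 [[594.6 182.6 220. ]]
tcp [585.7  70.8 226.1] yaw 89.61 F [ 0.3 -0.4  0.3] [-0.04 -0.11 -0.02] gap 0.0029484885646786398 j6 -0.07713124114880147
```

View pics/s3.png

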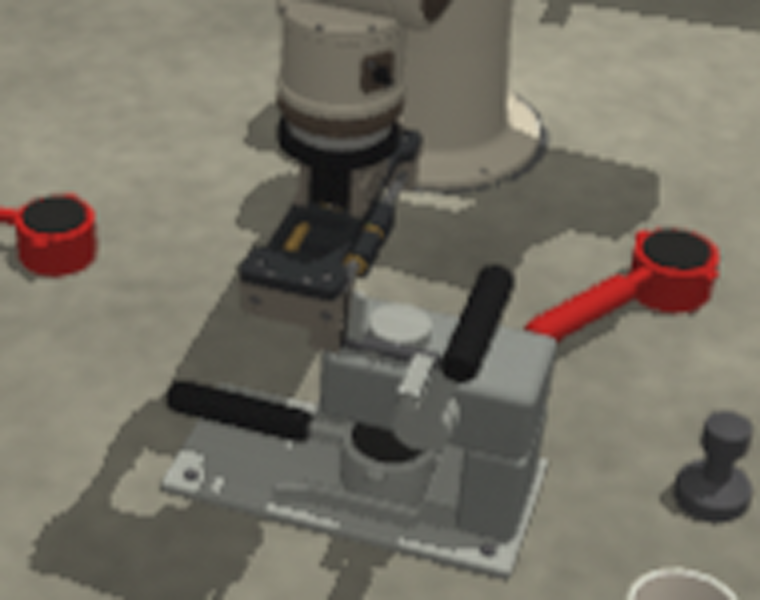

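```bash
python3 - <<'E'
from h import *
s=optics.get_calibration('scene'); q=r.sense(); p=q['eef_pos']
for X in (p,p-[0,0,25],p+[-18,0,-25],p+[0,0,63],[549,72,220],[549,72,173]):
    u=proj(s,[X])[0]; print(np.round(X),((u-[280,170])*[4,3.75]).round(0))
E
```

```text
[585.  71. 225.] [329. 311.]
[585.  71. 200.] [327. 338.]
[567.  71. 200.] [335. 323.]
[585.  71. 288.] [332. 241.]
[549  72 220] [346. 287.]
[549  72 173] [344. 336.]
```

The crop shows the tab's right part at (358,305), with the gripper's near end in front of it at (295,310). The projections agree: the closed tips are 18 mm short of the tab. I push it over.

>>> servo_tool(
  plan=[
    {"dx": -0.06,"dy": -0.26,"dz": 0,"roll": 0,"jaw": 0},
    {"dx": -0.06,"dy": -0.51,"dz": 0,"roll": 0,"jaw": 0},
    {"dx": -0.06,"dy": -0.68,"dz": 0.1,"roll": 0,"jaw": 0},
    {"dx": -0.06,"dy": -0.78,"dz": 0.18,"roll": 0,"jaw": 0},
    {"dx": -0.06,"dy": -0.83,"dz": 0.25,"roll": 0,"jaw": 0},
  ],
  newtons=10,
)

```text
t: 9.35
eef_pos: [536.7, 67.8, 213.2]
ee_rot: [2.229, 2.213, -0.0]
force: [-0.1, -0.5, 3.7]
finger_gap: -0.0
finger_force: 1.5
```

>>> servo_tool(
  plan=[
    {"dx": 0,"dy": -0.06,"dz": 0.04,"roll": 0,"jaw": 0},
    {"dx": 0,"dy": -0.1,"dz": 0.08,"roll": 0,"jaw": 0},
    {"dx": 0,"dy": -0.1,"dz": 0.1,"roll": 0,"jaw": 0},
  ],
)

```text
t: 9.72
eef_pos: [530.6, 68.1, 206.9]
ee_rot: [-2.228, -2.213, 0.001]
force: [-0.7, 0.1, 2.1]
finger_gap: 0.004
finger_force: 1.0
```

>>> servo_tool(
  plan=[
    {"dx": 0,"dy": 0,"dz": 0.03,"roll": 0,"jaw": 0},
    {"dx": 0,"dy": 0,"dz": 0.05,"roll": 0,"jaw": 0},
  ],
)

```text
t: 9.98
eef_pos: [530.5, 68.2, 204.0]
ee_rot: [-2.228, -2.213, 0.002]
force: [-3.2, -0.6, 7.3]
finger_gap: 0.006
finger_force: 3.3
```

The force reaction of 7 N shows the tab at its stop. I raise, turn and move above the lever grip.

>>> servo_tool(
  plan=[
    {"dx": 0,"dy": 0,"dz": -0.8,"roll": 0,"jaw": 0},
    {"dx": 0,"dy": 0.1,"dz": -1.6,"roll": 1,"jaw": 30},
    {"dx": 0.3,"dy": 0.4,"dz": -2.3,"roll": 2,"jaw": 70},
    {"dx": 0.6,"dy": 0.8,"dz": -2.5,"roll": 3,"jaw": 70},
    {"dx": 0.9,"dy": 1.1,"dz": -2.5,"roll": 4,"jaw": 70},
  ],
  newtons=30,
)

```text
t: 10.6
eef_pos: [598.6, 122.2, 355.4]
ee_rot: [2.855, 1.309, 0.004]
force: [0.1, -0.1, 0.3]
finger_gap: 0.414
finger_force: 0.0
```

```bash
python3 - <<'E'
from h import *
s=r.sense(); R=Ro.from_rotvec(s['ee_rot']).as_matrix(); print(s['eef_pos'].round(1),s['joint_pos'].round(2),'yaw',np.degrees(np.arctan2(R[1,0],R[0,0])))
print('to grip, units',(R.T@(np.array([623,176,345])-s['eef_pos'])/60).round(2))
im=optics.read_camera('scene')[:,:,::-1]; cv2.imwrite('pics/s4.png',cv2.resize(im[130:330,270:470],None,fx=3.0,fy=3.0,interpolation=cv2.INTER_CUBIC))
E
```

```text
[598.6 122.2 355.4] [0.   0.2  1.32 0.   1.62 0.71] yaw 49.27068275903144
to grip, units [ 0.94 -0.28  0.17]
```

View pics/s4.png

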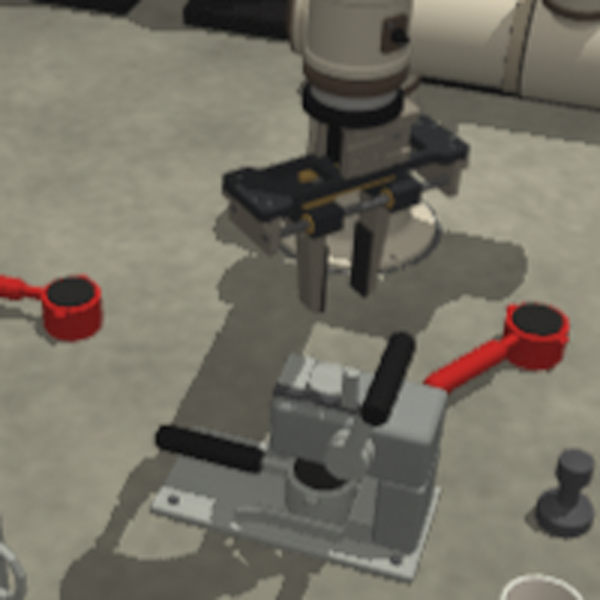

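The picture shows the tab lying flat on the head at (293,372), the bar upright at (352,385), the lever at rest at (390,375) and the cup home. Continuing to above the grip.

>>> servo_tool(
  plan=[
    {"dx": 0.2,"dy": -0.1,"dz": 0,"roll": 1,"jaw": 70},
    {"dx": 0.5,"dy": -0.2,"dz": 0,"roll": 2,"jaw": 70},
    {"dx": 0.8,"dy": -0.28,"dz": 0,"roll": 3,"jaw": 70},
    {"dx": 0.94,"dy": -0.28,"dz": 0,"roll": 4,"jaw": 70},
    {"dx": 0.94,"dy": -0.28,"dz": 0,"roll": 4.95,"jaw": 70},
  ],
)

```text
t: 11.28
eef_pos: [620.8, 175.7, 353.0]
ee_rot: [3.141, -0.001, -0.003]
force: [0.6, -0.2, 0.2]
finger_gap: 0.763
finger_force: 0.0
```

```bash
python3 - <<'E'
from h import *
s=r.sense(); R=Ro.from_rotvec(s['ee_rot']).as_matrix(); c,im=wrist(); im=im[:,:,::-1].copy(); cv2.imwrite('pics/w7.png',im)
print(s['eef_pos'].round(1),s['joint_pos'].round(2),'yaw',np.degrees(np.arctan2(R[1,0],R[0,0])),s['finger_gap'])
print('expected bar ends px',proj(c,[[578,176,280],[668,176,280]]).round(0),'tips',proj(c,[s['eef_pos']+[0,35,-25],s['eef_pos']+[0,-35,-25]]).round(0))
E
```

```text
[620.8 175.7 353. ] [0.09 0.3  1.21 0.   1.63 1.66] yaw -0.0400358870932959 0.7629532492718055
expected bar ends px [[321. 328.]
 [320. 186.]] tips [[248. 299.]
 [393. 299.]]
```

View pics/w7.png

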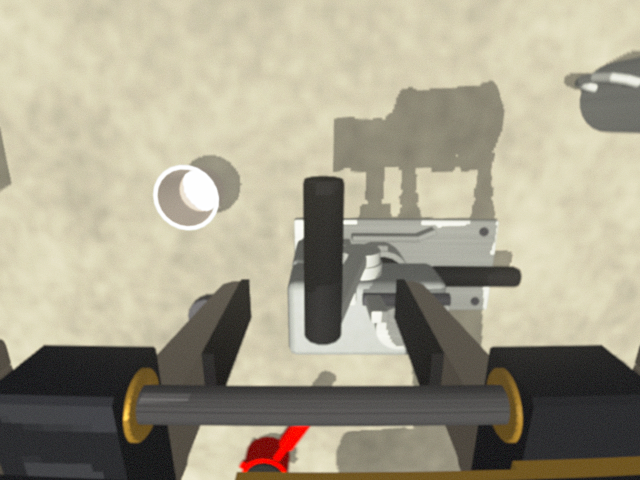

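The picture shows the bar running from (323,178) to (323,343), centred between the fingers at x≈249 and 396. I lower over it and close lightly.

>>> servo_tool(
  plan=[
    {"dx": 0.03,"dy": 0.02,"dz": 0.4,"roll": 0,"jaw": 70},
    {"dx": 0.03,"dy": 0.02,"dz": 0.8,"roll": 0,"jaw": 70},
    {"dx": 0.03,"dy": 0.02,"dz": 1.12,"roll": 0,"jaw": 50},
    {"dx": 0.03,"dy": 0.02,"dz": 1.12,"roll": 0,"jaw": 20},
    {"dx": 0.03,"dy": 0.02,"dz": 1.12,"roll": 0,"jaw": 15},
  ],
  newtons=10,
)

```text
t: 11.95
eef_pos: [623.2, 174.2, 288.0]
ee_rot: [-3.141, -0.004, -0.002]
force: [-0.6, 0.1, -0.2]
finger_gap: 0.454
finger_force: 0.0
```

>>> servo_tool(
  plan=[
    {"dx": 0,"dy": 0,"dz": 0,"roll": 0,"jaw": 15},
    {"dx": 0,"dy": 0,"dz": 0,"roll": 0,"jaw": 15},
    {"dx": 0,"dy": 0,"dz": 0,"roll": 0,"jaw": 15},
    {"dx": 0,"dy": 0,"dz": 0,"roll": 0,"jaw": 15},
  ],
)

```text
t: 12.45
eef_pos: [623.3, 174.7, 288.1]
ee_rot: [-3.141, -0.003, -0.003]
force: [0.7, 2.0, 4.3]
finger_gap: 0.258
finger_force: 10.0
```

The fingers close at 23.7 mm, so the bar is between the pads. Pulling along the arc.

>>> servo_tool(
  plan=[
    {"dx": 0,"dy": 0.24,"dz": -0.04,"roll": 0,"jaw": 15},
    {"dx": 0,"dy": 0.49,"dz": -0.07,"roll": 0,"jaw": 15},
    {"dx": 0,"dy": 0.74,"dz": -0.07,"roll": 0,"jaw": 15},
    {"dx": 0,"dy": 0.99,"dz": -0.05,"roll": 0,"jaw": 15},
    {"dx": 0,"dy": 1.23,"dz": 0.0,"roll": 0,"jaw": 15},
  ],
  newtons=15,
)

```text
t: 13.08
eef_pos: [622.8, 99.3, 286.6]
ee_rot: [3.142, 0.002, -0.001]
force: [0.2, 3.1, 2.9]
finger_gap: 0.253
finger_force: 15.0
```

>>> servo_tool(
  plan=[
    {"dx": 0,"dy": 0.24,"dz": 0.07,"roll": 0,"jaw": 15},
    {"dx": 0,"dy": 0.47,"dz": 0.17,"roll": 0,"jaw": 15},
    {"dx": 0,"dy": 0.69,"dz": 0.29,"roll": 0,"jaw": 15},
    {"dx": 0,"dy": 0.85,"dz": 0.4,"roll": 0,"jaw": 15},
    {"dx": 0,"dy": 1.0,"dz": 0.51,"roll": 0,"jaw": 15},
  ],
)

```text
t: 13.7
eef_pos: [622.9, 40.2, 255.9]
ee_rot: [-3.141, -0.003, 0.001]
force: [-2.1, 5.5, 4.0]
finger_gap: 0.255
finger_force: 15.0
```

>>> servo_tool(
  plan=[
    {"dx": 0,"dy": 0.1,"dz": 0.09,"roll": 0,"jaw": 15},
    {"dx": 0,"dy": 0.2,"dz": 0.18,"roll": 0,"jaw": 15},
    {"dx": 0,"dy": 0.28,"dz": 0.27,"roll": 0,"jaw": 15},
    {"dx": 0,"dy": 0.32,"dz": 0.33,"roll": 0,"jaw": 15},
    {"dx": 0,"dy": 0.32,"dz": 0.33,"roll": 0,"jaw": 15},
  ],
  newtons=25,
)

```text
t: 14.32
eef_pos: [624.0, 28.3, 243.5]
ee_rot: [-3.129, -0.009, -0.009]
force: [-12.0, 26.6, 30.9]
finger_gap: 0.254
finger_force: 25.0
```

>>> servo_tool(
  plan=[
    {"dx": 0,"dy": 0,"dz": 0,"roll": 0,"jaw": 15},
    {"dx": 0,"dy": 0,"dz": 0,"roll": 0,"jaw": 15},
    {"dx": 0,"dy": 0,"dz": 0,"roll": 0,"jaw": 15},
    {"dx": 0,"dy": 0,"dz": 0,"roll": 0,"jaw": 15},
  ],
)

```text
t: 14.82
eef_pos: [624.0, 28.4, 243.5]
ee_rot: [-3.13, -0.009, -0.009]
force: [-11.2, 26.4, 29.7]
finger_gap: 0.252
finger_force: 25.0
```

```bash
python3 - <<'E'
from h import *
s=r.sense(); print({k:np.round(s[k],2) for k in ('eef_pos','force','ft_torque','finger_gap','finger_force','dq')})
g=s['eef_pos']-[0,0,6]; print('lean (0.85 wanted)',np.arctan2(139-g[1],g[2]-135),np.hypot(139-g[1],g[2]-135))
im=optics.read_camera('scene')[:,:,::-1]; cv2.imwrite('pics/s5.png',cv2.resize(im[150:330,270:470],None,fx=3.3,fy=3.3,interpolation=cv2.INTER_CUBIC))
E
```

```text
{'eef_pos': array([624.01,  28.38, 243.53]), 'force': array([-11.21,  26.43,  29.66]), 'ft_torque': array([4.73, 2.07, 0.03]), 'finger_gap': np.float64(0.25), 'finger_force': np.float64(24.99), 'dq': array([-0., -0., -0.,  0.,  0., -0.])}
lean (0.85 wanted) 0.8233658467102261 150.82735584509172
```

View pics/s5.png

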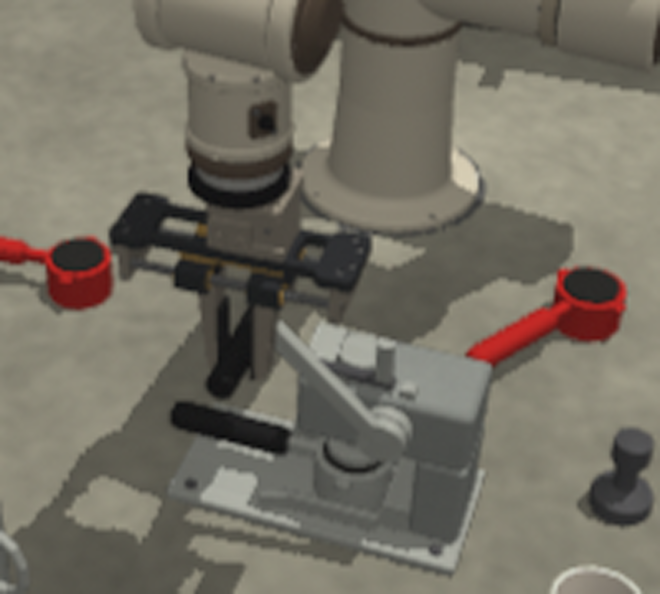

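The picture shows the lever pulled over towards the open end, the fingers on its grip at (235,370), the foot down in the cup and the tab flat. The 40 N reaction against a spring of about 6 N means the lever is on its end stop. I ease the push a little.

>>> servo_tool(
  plan=[
    {"dx": 0,"dy": -0.02,"dz": -0.02,"roll": 0,"jaw": 15},
    {"dx": 0,"dy": -0.02,"dz": -0.02,"roll": 0,"jaw": 15},
    {"dx": 0,"dy": -0.02,"dz": -0.02,"roll": 0,"jaw": 15},
    {"dx": 0,"dy": -0.02,"dz": -0.02,"roll": 0,"jaw": 15},
  ],
)

```text
t: 15.38
eef_pos: [624.0, 28.7, 243.9]
ee_rot: [-3.131, -0.009, -0.008]
force: [-10.5, 23.0, 27.3]
finger_gap: 0.253
finger_force: 25.0
```

```bash
python3 -c "
from bench import job_done
print(job_done())"
```

```text
the job is handed in; nothing more can be done
None
```

I handed the job in at about 15.4 s, with no verdict returned: by force readings and pictures, the portafilter is home and let go, the catch is flipped, and the lever is gripped and held on its end stop with the foot in the cup.

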